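# Turn the pen caddy and hold it

### The job

One of the desk things (the pencil, the ruler or the tape roll) is lying on the open notebook. Turn the revolving pen caddy until the container that holds that same kind of thing stands at the front, squarely in line with the caddy's pointer post, and finish while still gripping the caddy by its handle, holding it still; do not let go. Leave everything else on the desk where it is.

Things in the scene. Friction and masses are not known exactly. Their poses are not given: they have to be found in the camera images.
- caddy: Fixed foot of the caddy: dark steel disc 190 mm across, 12 mm high, with a flat arm (22 mm wide, 8 mm high) reaching 160 mm from the centre and carrying an upright pointer post, 14 mm across, its top 50 mm above the desk, 148 mm from the centre. Origin: on the desk, on the turning axis; the post lies on its -x axis. That side is the caddy's front; it varies.
- front (a point): Point fixed to the foot, on the line from the turning axis to the pointer post, 72 mm from the axis and 120 mm above the desk: the chosen container's centre must come here, seen from above.
- turntable (a joint): Angle of the revolving part, rad, counter-clockwise from above positive. At 0 the pencil cup is in front, at +2.094 the tape dish, at -2.094 the ruler cup (or a full turn away). Turns either way past a full turn (stops at +-12), slight friction 0.03 N m, no spring. Wooden disc 230 mm across, top 26 mm above the desk, carrying three white containers 72 mm from the axis and the handle; about 1 kg.
- handle: Wooden grip bar on a 14 mm steel stem in the middle of the revolving part, turning with it: 64 mm long (its x), 20 mm wide (its y: grip across this), 45 mm high, from 190 to 235 mm above the desk. Origin: centre of the bar, on the turning axis. Its -x axis points to the side of the pencil cup. The containers and what stands in them stay below 175 mm.
- pencil_cup (a point): Centre of the mouth of the tall round cup (68 mm across, 90 mm high, rim 116 mm above the desk) holding four upright hexagonal pencils, whose tops are up to 171 mm above the desk.
- ruler_cup (a point): Centre of the mouth of the tall square cup (58 mm square, 90 mm high, rim 116 mm above the desk) holding three upright metal rulers, whose tops are up to 171 mm above the desk.
- tape_dish (a point): Centre, at rim height 56 mm above the desk, of the low round dish (74 mm across, 30 mm high) holding two tape rolls lying flat, whose top is 68 mm above the desk.
- notebook: Fixed open notebook, 200 x 210 x 12 mm: two pale blocks of pages with a binding between them along its y. One of the pencil, ruler and tape lies on it, centre within 35 mm of the notebook's; the other two lie on the closed book and the clipboard. All this changes from start to start. Origin: centre of the underside.
- closed_book: Fixed closed black notebook, 145 x 210 x 12 mm. Origin: centre of the underside.
- clipboard: Fixed cork board with a steel clip on one short edge, 160 x 230 x 12 mm. Origin: centre of the underside.
- pencil: Loose hexagonal pencil 150 mm long, 9 mm thick, lying along its x. Origin: centre of the underside.
- ruler: Loose flat metal ruler, 155 x 28 x 4 mm. Origin: centre of the underside.
- tape: Loose tape roll lying flat, 56 mm across with a 38 mm hole, 18 mm high. Origin: centre of the underside.
- mug: Bystander: white mug 80 mm across, 90 mm high. Origin: centre of the underside.
- tumbler: Bystander: glass tumbler 70 mm across, 85 mm high. Origin: centre of the underside.
- mouse: Bystander: white computer mouse 110 x 60 x 30 mm. Origin: centre of the underside.
- stapler: Bystander: black stapler 130 x 34 x 52 mm. Origin: centre of the underside.
There are look-alikes about, which are no part of the job. There is more than one size of the tape; the job needs the smaller.

How it is judged (in metres and radians):
At the end, for the whole second after the job is handed in: The container of the kind of thing that lies on the open notebook has its centre within 14 mm (about 11 degrees of turn) of the front point in line with the pointer post, seen from above; the turntable is still (under 0.05 rad/s) and the fingers are gripping the caddy's handle with more than 3 N (((horizontal distance between pencil and notebook below 0.07 m and horizontal distance between pencil_cup and front below 0.014 m) or (horizontal distance between ruler and notebook below 0.07 m and horizontal distance between ruler_cup and front below 0.014 m) or (horizontal distance between tape and notebook below 0.07 m and horizontal distance between tape_dish and front below 0.014 m)) and contact force between the fingers and handle above 3 N and velocity of joint turntable between -0.05 and 0.05 rad/s); the arm keeps its last pose, push and grip.
It fails at once if the pencil, ruler or tape roll is disturbed (moved more than 20 mm) (distance of any of pencil, ruler, tape from where it was at the start of the episode above 0.02 m).
It fails at once if the mug, tumbler, mouse or stapler is disturbed (moved more than 30 mm) (distance of any of mug, tumbler, mouse, stapler from where it was at the start of the episode above 0.03 m).
It also fails if it takes over 51 s, if anything falls off the work surface, if the arm or the gripper's body presses on something with over 40 N, if the wrist force passes 120 N, or if a joint passes its speed limit or range.

### The arm

A 6-joint arm with a two-finger parallel gripper is mounted at the origin on the work surface. World frame = base frame: x ahead of the robot, y to its left, z up, the work surface at z = 0. Lengths are in mm, angles in rad, forces in N, time in s.
With the tool pointing down it reaches from about 300 to 775 mm from the base axis. Payload 14.6 kg.
Tool frame: the origin (TCP) lies on the front face of the gripper's body, between the roots of the fingers; the fingertips stand 97 mm ahead of it and the grasp point (between the pads) lies 78 mm ahead of it; z points along the fingers, y is the line along which they close (so a half turn about z gives the same grasp; the last joint's range is limited). The gripper opens to 94 mm and grips with 3 to 60 N. Pads are 16 mm wide; open, the fingers measure 119 mm over their backs; the gripper's body (75 mm by 177 mm) begins 78 mm behind the grasp point.
Start: joints at [-1.346, 0.3, 1.521, -0, 1.321, -0.067], TCP at [158.215, -526.743, 302.646] pointing down, gripper open.
Joint ranges: [-3.03, 3.03], [-0.79, 2.21], [0.23, 2.52], [-1.04, 4.18], [0, 3.07], [-2.55, 2.55]. Speed limits (rad/s): [2.22, 2.22, 2.57, 3.14, 3.14, 3.14].

### API

Orientations are given as [roll, pitch, yaw] about the fixed x, y, z axes, in that order (R = Rz(yaw) Ry(pitch) Rx(roll)).
In Python, from cell import * gives the robot as it stands.
- The arm moves only by the tool carry_out, never from a script. Its arguments are lists of equal length, an entry for each row: "slide": the shift along the world's x, y, z scaled (see below), a list of three; "dr": the turn, a rotation vector about the world's x, y, z scaled (see below), a list of three; "gripper": the opening in per cent of the stroke, from 0 (shut) to 100 (fully open). A call has 1 to 10 rows; each row is the pose to reach, as a shift and turn from the pose commanded when the call began, turning the shorter way round; what a row does not reach only later rows make up. The controller multiplies each number of a shift by 0.25 m and each number of a turn by 360 degrees. A row lasts 1/12 s, in which the tool goes at most 41.7 mm and 7.16 degrees, less where a joint would pass 70% of its speed; a pose out of reach is approached as far as the arm can. A call with a number of a shift or a turn outside -1 to 1 is refused whole. A call with a gripper value outside its range is refused whole. The fingers move at their own pace and stop on an object; "newtons" is the grip in N (left out, the last holds). Time passes only in rows, so rows that repeat a pose let the fingers close. It gives the time, the measured TCP pose, the force, the opening and the grip force at its end, in the units of the state.
- read_state(): the state, without advancing time (a new reading comes with each control period).
- camera(name): name is "scene" or "top" or "wrist"; returns the picture (384x512x3 uint8, red, green, blue); there is no depth.
- camera_model(name): a dict with "vfov" (degrees; the focal length in pixels is half the picture's height over the tangent of half this angle, whatever the lens; pixels are square), "cx", "cy" (the principal point, pixels), "R" (3x3) and "t" (3): a world point X has camera coordinates R X + t. Camera axes: x right, y down, z forward; pixel columns grow to the right and rows downward; lengths in mm; the calibration is good to about 2 mm. A picture is of the moment at which its call begins: read the wrist's pose just before it. camera_model takes no time and is no camera call; for the wrist camera it gives the pose at the moment of the call.
- sign_off(): hands the job in; it is judged then, once.
The state is a dict: "clock": time; "joints": joint angles; "qd": joint speeds; "effort": joint torques, N m; "eef_pos": TCP position; "eef_rot": TCP orientation; "wrist_force": force on the tool from outside, world axes, zero at the start; "moment": the same for the moment, N m; "finger_gap": finger opening in mm; "finger_force": force on a finger pad.
Only numpy, scipy, OpenCV 4.12 (cv2) and the standard library are available. Lean on these libraries where they do the work, as an engineer would, in place of code of your own. Each camera call takes 0.05 s, during which the arm holds its last target. There are 200 camera calls.

## Working session

There is one attempt and no reset: what is moved stays moved. The work goes in short steps, Python scripts to look and compute and a tool call to move; the robot and the scene stay as the last step left them, time stands still between calls to the robot, and variables do not carry over. Pictures are saved under pics/ and viewed, at most 10 in all, crops included, and the job is handed in when it is done.

Besides the shell and the picture viewer there is one more tool, called after "Emit:" by a JSON object that holds its "method" and its "body". carry_out: Moves the arm, as the interface text tells. Its arguments: {"type":"object","properties":{"slide":{"type":"array","items":{"type":"array","items":{"type":"number","minimum":-1,"maximum":1}}},"dr":{"type":"array","items":{"type":"array","items":{"type":"number","minimum":-1,"maximum":1}}},"gripper":{"type":"array","items":{"type":"number"}},"newtons":{"type":"number"}},"required":["slide","dr","gripper"]}

```bash
mkdir -p pics; python3 - <<'E'
from cell import *
import cv2,json
for n in("scene","top"):
    im=camera(n); cv2.imwrite(f"pics/{n}0.png",cv2.cvtColor(im,cv2.COLOR_RGB2BGR))
    m=camera_model(n); print(n,m)
print(read_state())
E
```

```text
scene {'vfov': 56.61010560697366, 'cx': 253.16641017893016, 'cy': 194.6879350483439, 'R': array([[-0.83175121,  0.55512177, -0.00545453],
       [ 0.43849954,  0.65092459, -0.61968971],
       [-0.34045276, -0.51781947, -0.78482795]]), 't': array([ 445.82776929, -130.38656904, 1498.86452199])}
top {'vfov': 48.798334347815015, 'cx': 257.8500986920725, 'cy': 193.75032342160716, 'R': array([[-0.02802751, -0.99960047,  0.00365475],
       [-0.98566017,  0.02702764, -0.16656391],
       [ 0.16639858, -0.00827072, -0.98602389]]), 't': array([   3.48315024,  553.43436192, 1318.9201127 ])}
{'clock': 0.1, 'joints': array([-1.34557440e+00,  3.00420864e-01,  1.52150179e+00,  3.87703043e-05,
        1.32069203e+00, -6.66207230e-02]), 'qd': array([ 0.00114894, -0.00264231, -0.00029166, -0.00205981, -0.00188687,
        0.00023534]), 'effort': array([ 3.97878193e-04, -5.32644475e+01, -3.53284621e+01,  7.09418301e-02,
        2.34829163e-02, -5.05712967e-05]), 'eef_pos': array([ 158.20862961, -526.62131771,  302.14737586]), 'eef_rot': array([-3.14057539e+00, -1.05508876e-04,  2.91832979e-01]), 'wrist_force': array([-1.97073575, -0.35744697, -0.46041887]), 'moment': array([-0.00029814,  0.0033858 , -0.04008875]), 'finger_force': 0.0, 'finger_gap': 93.948648015781}
```

View pics/top0.png

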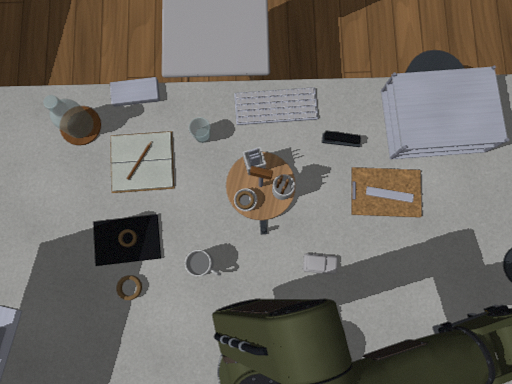

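View pics/scene0.png

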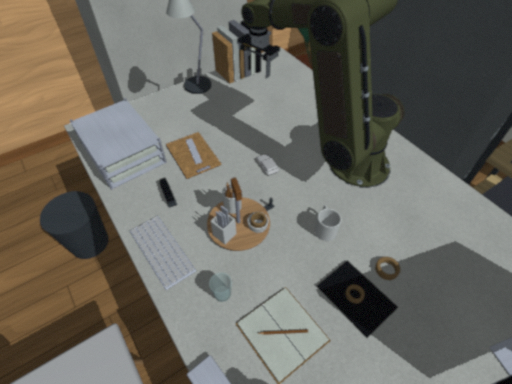

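The top view shows the pencil on the open notebook at (143,160), the small tape on the black book at (127,238) and the ruler on the clipboard at (389,194). A larger look-alike tape lies on the desk at (128,287). On the caddy, the pencil cup is at (284,186), the tape dish at (245,200), the ruler cup at (255,158), the handle bar near (261,172) and the pointer post near (264,226). Next I'll check the caddy and notebook in one close crop.

```bash
cat > h.py <<'E'
import numpy as np,cv2
from cell import *
def ray(n,uv,z,m=None):
    m=m or camera_model(n); f=192/np.tan(np.radians(m['vfov']/2)); R,t=np.array(m['R']),np.array(m['t'])
    c=-R.T@t; d=R.T@np.array([(uv[0]-m['cx'])/f,(uv[1]-m['cy'])/f,1]); return c+d*(z-c[2])/d[2]
def proj(n,X,m=None):
    m=m or camera_model(n); f=192/np.tan(np.radians(m['vfov']/2)); p=np.array(m['R'])@np.array(X)+np.array(m['t'])
    return p[:2]/p[2]*f+[m['cx'],m['cy']]
E
python3 - <<'E'
from h import *
a=cv2.imread('pics/top0.png'); 
c=cv2.resize(a[140:245,215:310],None,fx=5,fy=5,interpolation=cv2.INTER_CUBIC)
d=cv2.resize(a[125:195,105:180],None,fx=3.5,fy=3.5,interpolation=cv2.INTER_CUBIC)
o=np.zeros((525,475+d.shape[1],3),np.uint8); o[:,:475]=c; o[:d.shape[0],475:]=d
cv2.imwrite('pics/crop1.png',o)
hsv=cv2.cvtColor(a,cv2.COLOR_BGR2HSV)
for p in [(235,178),(270,205),(261,172)]: print(p,hsv[p[1],p[0]])
for n,p,z in [('pencil_cup',(284,186),116),('tape',(245,200),56),('ruler',(255,158),116),('handle',(261,172),235),('post',(264,222),50),('disc',(261,186),26)]:
    print(n,ray('top',p,z).round(0))
E
```

```text
(235, 178) [ 14 109 143]
(270, 205) [ 15 113 147]
(261, 172) [ 13 154 103]
pencil_cup [563. -92. 116.]
tape [533.  30.  56.]
ruler [654.  -6. 116.]
handle [583. -21. 235.]
post [461. -29.  50.]
disc [582. -23.  26.]
```

View pics/crop1.png

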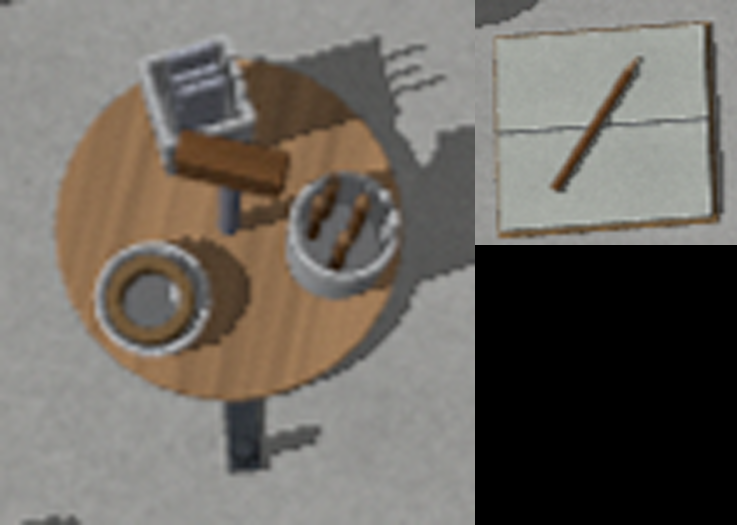

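The close crop confirms a pencil on the open notebook, so the pencil cup (right of the handle) is the target. I'll now measure the disc, post and handle more precisely.

```bash
python3 - <<'E'
from h import *
a=cv2.imread('pics/top0.png'); hsv=cv2.cvtColor(a,cv2.COLOR_BGR2HSV)
def blob(mask,box):
    m=np.zeros_like(mask);x0,y0,x1,y1=box;m[y0:y1,x0:x1]=mask[y0:y1,x0:x1]
    n,l,s,c=cv2.connectedComponentsWithStats(m);i=1+s[1:,4].argmax();return (l==i).astype(np.uint8)
M=blob(cv2.inRange(hsv,(8,70,30),(22,255,255)),(215,140,310,245))
k=max(cv2.findContours(M,0,1)[0],key=cv2.contourArea)[:,0]
h=cv2.convexHull(k)[:,0]
W=np.array([ray('top',p,26)[:2] for p in h],np.float32)
# robust circle from points at the rim
from scipy.optimize import least_squares
r=least_squares(lambda q:np.hypot(*(W-q).T)-115,[582,-23],loss='soft_l1',f_scale=2);C=r.x
print('disc',C,np.median(np.abs(r.fun)))
P=blob(cv2.inRange(hsv,(0,0,0),(180,255,75)),(255,219,272,240)); ys,xs=np.nonzero(P)
print('arm px',xs.min(),xs.max(),ys.min(),ys.max(),xs.mean(),ys.mean())
A=ray('top',(xs.mean(),ys.mean()),12);print('arm',A,np.degrees(np.arctan2(*(A[:2]-C)[::-1])))
# handle: dark brown saturated
Hm=blob(cv2.inRange(hsv,(5,140,30),(18,255,125)),(245,160,276,184)); ys,xs=np.nonzero(Hm)
(rc,sz,an)=cv2.minAreaRect(np.c_[xs,ys].astype(np.float32));print('handle px',rc,sz,an,len(xs))
print(ray('top',rc,220))
b=cv2.boxPoints((rc,sz,an));w=[ray('top',p,225)[:2] for p in b];print(np.round(w))
for p in [(284,183)]: 
    X=ray('top',p,116);print('cup',X,np.degrees(np.arctan2(*(X[:2]-C)[::-1])),np.hypot(*(X[:2]-C)))
X=ray('top',((153+.5)/5+214.5,(297.5)/5-.5+140),56);print('dish',X,np.degrees(np.arctan2(*(X[:2]-C)[::-1])),np.hypot(*(X[:2]-C)))
E
```

```text
disc [585.69502957 -21.36097993] 1.002289562130855
arm px 260 267 220 233 263.88659793814435 226.4536082474227
arm [450.31819341 -28.81862011  12.        ] -176.8468766683123
handle px (261.09613037109375, 172.51922607421875) (21.1805419921875, 9.21745777130127) 11.309932708740234 191
[584.76394801 -21.30931824 220.        ]
[[577.  11.]
 [603.   5.]
 [590. -53.]
 [564. -47.]]
cup [572.85968981 -92.53794585 116.        ] -100.22228493649988 72.32500552227715
dish [535.80100373  29.10667779  56.        ] 134.67252115667762 70.9675861968311
```

Emit:
{"method": "carry_out", "body": {"slide": [[0.85,1,0.24],[0.85,1,0.24],[0.85,1,0.24],[0.85,1,0.24],[0.85,1,0.24],[0.85,1,0.24],[0.85,1,0.24],[0.85,1,0.24],[0.85,1,0.24]], "dr": [[0,0,0.08],[0,0,0.08],[0,0,0.08],[0,0,0.08],[0,0,0.08],[0,0,0.08],[0,0,0.08],[0,0,0.08],[0,0,0.08]], "gripper": [100,100,100,100,100,100,100,100,100], "newtons": 20}}

```text
clock: 0.85
eef_pos: [373.9, -272.5, 364.0]
eef_rot: [3.14, -0.001, 0.8]
wrist_force: [-0.5, -1.1, 0.3]
finger_gap: 93.8
finger_force: 0.0
```

Emit:
{"method": "carry_out", "body": {"slide": [[0.857,1,0],[0.857,1,0],[0.857,1,0],[0.857,1,0],[0.857,1,0],[0.857,1,0],[0.857,1,0],[0.857,1,0],[0.857,1,0],[0.857,1,0]], "dr": [[0,0,0.088],[0,0,0.088],[0,0,0.088],[0,0,0.088],[0,0,0.088],[0,0,0.088],[0,0,0.088],[0,0,0.088],[0,0,0.088],[0,0,0.088]], "gripper": [100,100,100,100,100,100,100,100,100,100]}}

```text
clock: 1.68
eef_pos: [585.5, -25.7, 361.5]
eef_rot: [-3.14, 0.0, 1.35]
wrist_force: [-0.2, 0.4, 0.0]
finger_gap: 93.5
finger_force: 0.0
```

```bash
python3 - <<'E'
from h import *
s=read_state(); print(s['eef_pos'],s['eef_rot'],s['joints'],s['wrist_force'])
m=camera_model('wrist'); im=cv2.cvtColor(camera('wrist'),cv2.COLOR_RGB2BGR); np.save('wm.npy',m,allow_pickle=True)
cv2.imwrite('pics/wrist1.png',im)
for X in [(585,-21,235),(585-13.5*32/59,-21-31,235),(438,-29.5,50)]: print(X,proj('wrist',X,m))
E
```

```text
[585.49295135 -25.67148324 361.4606325 ] [-3.13973471e+00  3.23754651e-04  1.34977520e+00] [-1.06277666e-01  3.46456203e-01  1.32417789e+00 -1.09430590e-04
  1.47284135e+00  1.14754569e-01] [-0.19275893  0.40703112  0.01001184]
(585, -21, 235) [247.4555342  209.91490753]
(577.6779661016949, -52, 235) [247.05002763 251.67984699]
(438, -29.5, 50) [139.2501075  191.98673432]
```

View pics/wrist1.png

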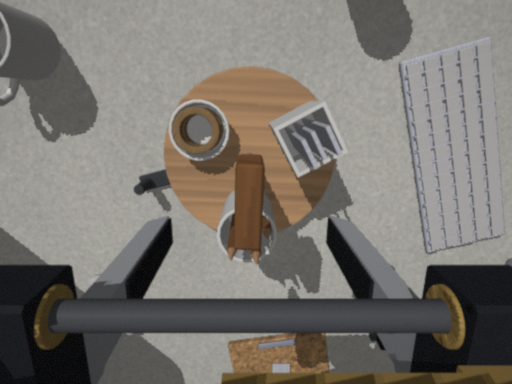

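The wrist view shows the bar at about (249,205), upright in the image, with the pencil cup beneath its lower end at (247,228). The post top is at (141,188), the tape dish at (199,130) and the ruler cup at (308,140). I'll refine these numerically.

```bash
python3 - <<'E'
from h import *
from scipy.optimize import least_squares
a=cv2.imread('pics/wrist1.png'); m=np.load('wm.npy',allow_pickle=True).item(); hsv=cv2.cvtColor(a,cv2.COLOR_BGR2HSV)
M=cv2.inRange(hsv,(5,150,20),(18,255,150))
for y in range(150,262,8):
    xs=np.nonzero(M[y,215:285])[0]+215; print(y,xs.min() if len(xs) else None,xs.max() if len(xs) else None,len(xs),a[y,249])
W=cv2.inRange(hsv,(8,70,60),(22,200,255)); W[225:]=0
k=max(cv2.findContours(W,0,1)[0],key=cv2.contourArea); h=cv2.convexHull(k)[:,0]
P=np.array([ray('wrist',p,26,m)[:2] for p in h if p[1]<220])
r=least_squares(lambda q:np.hypot(*(P-q).T)-115,[585,-21],loss='soft_l1',f_scale=2);C=r.x
print('disc',C,np.median(abs(r.fun)))
for u in [(139,188),(141,188),(143,187)]:
    X=ray('wrist',u,50,m); print('post',X,np.degrees(np.arctan2(*(X[:2]-C)[::-1])),np.hypot(*(X[:2]-C)))
X=ray('wrist',(199.5,130),56,m);print('dish',X,np.degrees(np.arctan2(*(X[:2]-C)[::-1]))-240,np.hypot(*(X[:2]-C)))
X=ray('wrist',(308,139),116,m);print('ruler',X,np.degrees(np.arctan2(*(X[:2]-C)[::-1]))-120,np.hypot(*(X[:2]-C)))
E
```

```text
150 None None 0 [ 88 120 151]
158 253 253 1 [43 67 97]
166 None None 0 [ 54  84 120]
174 None None 0 [ 49  77 113]
182 258 261 2 [ 48  77 111]
190 None None 0 [ 51  77 113]
198 258 258 1 [ 47  75 109]
206 None None 0 [ 48  75 106]
214 241 251 2 [42 69 97]
222 None None 0 [43 67 97]
230 259 259 1 [42 67 97]
238 None None 0 [41 66 95]
246 246 252 2 [43 65 97]
254 None None 0 [85 87 90]
disc [584.88080758 -21.42733521] 1.5502201514820229
post [439.33373599 -24.31807877  50.        ] -178.86218506026776 145.57577561619436
post [441.85227583 -24.88260062  50.        ] -178.61612488441494 143.07026160192828
post [444.77842071 -24.16964009  50.        ] -178.8786598278775 140.12922266131613
dish [535.67623343  30.27594511  56.        ] -106.41848290987824 71.37450044008696
ruler [6.52553346e+02 2.33418587e-02 1.16000000e+02] -102.41255258756628 70.99087303495325
```

Emit:
{"method": "carry_out", "body": {"slide": [[0,0.021,-0.1],[0,0.021,-0.2],[0,0.021,-0.286],[0,0.021,-0.286],[0,0.021,-0.286],[0,0.021,-0.286]], "dr": [[0,0,0],[0,0,0],[0,0,0],[0,0,0],[0,0,0],[0,0,0]], "gripper": [100,100,100,60,40,30], "newtons": 15}}

```text
clock: 2.23
eef_pos: [585.1, -22.3, 292.9]
eef_rot: [3.14, -0.0, 1.346]
wrist_force: [-0.6, -0.1, -0.1]
finger_gap: 77.2
finger_force: 0.0
```

Emit:
{"method": "carry_out", "body": {"slide": [[0,0,0],[0,0,0],[0,0,0],[0,0,0],[0,0,0],[0,0,0],[0,0,0],[0,0,0]], "dr": [[0,0,0],[0,0,0],[0,0,0],[0,0,0],[0,0,0],[0,0,0],[0,0,0],[0,0,0]], "gripper": [0,0,0,0,0,0,0,0], "newtons": 15}}

```text
clock: 2.9
eef_pos: [585.0, -21.5, 291.1]
eef_rot: [-3.142, 0.0, 1.347]
wrist_force: [-0.4, 0.4, -0.6]
finger_gap: 24.6
finger_force: 0.0
```

Emit:
{"method": "carry_out", "body": {"slide": [[0,0,0],[0,0,0],[0,0,0],[0,0,0],[0,0,0],[0,0,0]], "dr": [[0,0,0],[0,0,0],[0,0,0],[0,0,0],[0,0,0],[0,0,0]], "gripper": [0,0,0,0,0,0], "newtons": 15}}

```text
clock: 3.4
eef_pos: [585.5, -21.4, 291.1]
eef_rot: [3.14, -0.0, 1.347]
wrist_force: [6.5, 0.6, -2.8]
finger_gap: 20.0
finger_force: 15.0
```

The bar is gripped with a 20 mm gap at 15 N. I'll turn it clockwise in gentle steps.

Emit:
{"method": "carry_out", "body": {"slide": [[0,0,0],[0,0,0],[0,0,0],[0,0,0],[0,0,0],[0,0,0],[0,0,0],[0,0,0],[0,0,0],[0,0,0]], "dr": [[0,0,-0.005],[0,0,-0.015],[0,0,-0.025],[0,0,-0.035],[0,0,-0.045],[0,0,-0.055],[0,0,-0.065],[0,0,-0.075],[0,0,-0.085],[0,0,-0.095]], "gripper": [0,0,0,0,0,0,0,0,0,0], "newtons": 25}}

```text
clock: 4.23
eef_pos: [585.7, -21.6, 291.1]
eef_rot: [3.14, -0.002, 0.747]
wrist_force: [10.9, -0.3, -3.0]
finger_gap: 19.7
finger_force: 25.0
```

Emit:
{"method": "carry_out", "body": {"slide": [[0,0,0],[0,0,0],[0,0,0],[0,0,0],[0,0,0],[0,0,0],[0,0,0],[0,0,0],[0,0,0],[0,0,0]], "dr": [[0,0,-0.01],[0,0,-0.02],[0,0,-0.03],[0,0,-0.04],[0,0,-0.05],[0,0,-0.06],[0,0,-0.07],[0,0,-0.08],[0,0,-0.09],[0,0,-0.1]], "gripper": [0,0,0,0,0,0,0,0,0,0]}}

```text
clock: 5.07
eef_pos: [585.8, -21.9, 291.1]
eef_rot: [3.141, -0.003, 0.119]
wrist_force: [11.1, -4.1, -3.8]
finger_gap: 19.6
finger_force: 25.0
```

Emit:
{"method": "carry_out", "body": {"slide": [[0,0,0],[0,0,0],[0,0,0],[0,0,0],[0,0,0],[0,0,0]], "dr": [[0,0,-0.005],[0,0,-0.01],[0,0,-0.012],[0,0,-0.012],[0,0,-0.012],[0,0,-0.012]], "gripper": [0,0,0,0,0,0]}}

```text
clock: 5.57
eef_pos: [585.8, -21.9, 291.1]
eef_rot: [3.141, -0.003, 0.046]
wrist_force: [11.0, -3.4, -3.7]
finger_gap: 20.0
finger_force: 25.0
```

```bash
python3 - <<'E'
from h import *
s=read_state(); print(s['eef_pos'],s['eef_rot'],s['qd'].round(3),s['wrist_force'],s['finger_force'])
m=camera_model('wrist'); w=cv2.cvtColor(camera('wrist'),cv2.COLOR_RGB2BGR); np.save('wm2.npy',m,allow_pickle=True)
cv2.imwrite('pics/wrist2.png',w)
t=cv2.cvtColor(camera('scene'),cv2.COLOR_RGB2BGR); cv2.imwrite('pics/scene2.png',t)
c=cv2.resize(t[160:260,190:285],None,fx=3,fy=3); o=np.zeros((384,512+285,3),np.uint8); o[:,:512]=w; o[:300,512:]=c; cv2.imwrite('pics/v2.png',o)
E
```

```text
[585.76914837 -21.89016473 291.13192043] [ 3.14079293e+00 -2.72265085e-03  4.63936513e-02] [ 0.     0.     0.    -0.001 -0.    -0.001] [10.96445822 -3.42984503 -3.69058316] 24.994530379772186
```

View pics/v2.png

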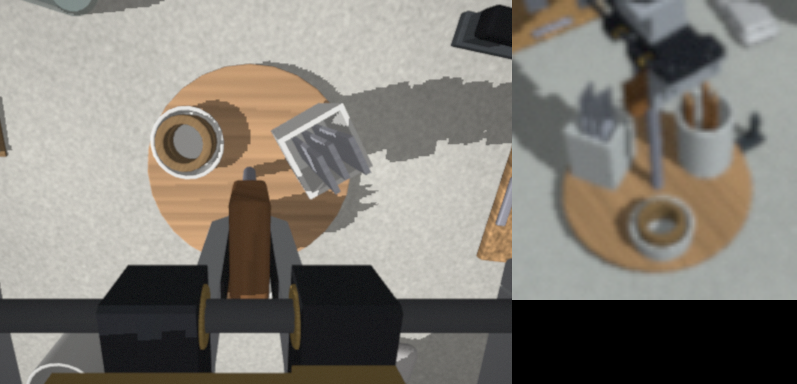

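The wrist view shows the bar held between the pads at (250,240), the tape dish at (187,142) and the ruler cup near (310,145). The scene crop shows the pencil cup in front of the pointer post. I'll check the angle numerically.

```bash
python3 - <<'E'
from h import *
m=np.load('wm2.npy',allow_pickle=True).item(); C=np.array([585.2,-21.4])
def show(n,X,o=0): print(n,X.round(1),(np.degrees(np.arctan2(*(X[:2]-C)[::-1]))+o)%360-360,np.hypot(*(X[:2]-C)))
show('dish',ray('wrist',(187,142),56,m),120)
a=cv2.imread('pics/wrist2.png'); 
show('ruler',ray('wrist',(315,145),116,m),-120)
# scene: cup rim and post
s=cv2.imread('pics/scene2.png')
f=lambda x,y:((x-512+.5)/3-.5+190,(y+.5)/3-.5+160)
show('cup(scene)',ray('scene',f(705,110),116)); show('post(scene)',ray('scene',f(752,122),50))
# post top / base in first scene picture
b=cv2.imread('pics/scene0.png'); h=cv2.cvtColor(b,cv2.COLOR_BGR2HSV)
D=cv2.inRange(h,(0,0,0),(180,255,75))[195:215,262:280]; print(D//255)
for u in [(268,203),(271,201),(271,200)]: show('post0 '+str(u),ray('scene',u,50))
for al in(-177,-178,-179): print(al,proj('scene',[C[0]+148*np.cos(np.radians(al)),C[1]+148*np.sin(np.radians(al)),50]),proj('top',[C[0]+148*np.cos(np.radians(al)),C[1]+148*np.sin(np.radians(al)),50]),proj('top',[C[0]+160*np.cos(np.radians(al)),C[1]+160*np.sin(np.radians(al)),8]))
E
```

```text
dish [620.1  43.1  56. ] -178.41208215859743 73.37783851879449
ruler [630.3 -72.  116. ] -168.26189793936197 67.78092223382436
cup(scene) [514.  -26.6 116. ] -175.78572535701952 71.43362307515278
post(scene) [447.8 -21.7  50. ] -179.8733944720158 137.36500770967788
[[0 0 0 0 0 0 0 0 0 0 0 0 0 0 0 0 0 0]
 [0 0 0 0 0 0 0 0 0 0 0 0 0 0 0 0 0 0]
 [0 0 0 0 0 0 0 0 0 0 0 0 0 0 0 0 0 0]
 [0 0 0 0 0 0 0 0 0 0 0 0 0 0 0 0 0 0]
 [0 0 0 0 0 0 0 0 1 1 0 0 0 0 0 0 0 0]
 [0 0 0 0 0 0 0 0 1 1 0 0 0 0 0 0 0 0]
 [0 0 0 0 0 0 0 0 1 1 0 0 0 0 0 0 0 0]
 [0 0 0 0 0 0 0 0 1 1 0 0 0 0 0 0 0 0]
 [0 0 0 0 0 0 0 1 1 1 0 0 0 0 0 0 0 0]
 [0 0 0 0 0 1 1 1 1 1 0 0 0 0 0 0 0 0]
 [0 0 0 0 1 1 1 1 1 1 1 0 0 0 0 0 0 0]
 [0 0 0 1 1 1 1 1 1 1 1 0 0 0 0 0 0 0]
 [0 0 0 1 1 1 1 1 1 1 0 0 0 0 0 0 0 0]
 [0 0 0 0 1 1 1 1 0 0 0 0 0 0 0 0 0 0]
 [0 0 0 0 1 1 0 0 0 0 0 0 0 0 0 0 0 0]
 [0 0 0 0 0 0 0 0 0 0 0 0 0 0 0 0 0 0]
 [0 0 0 0 0 0 0 0 0 0 0 0 0 0 0 0 0 0]
 [0 0 0 0 0 0 0 0 0 0 0 0 0 0 0 0 0 0]
 [0 0 0 0 0 0 0 0 0 0 0 0 0 0 0 0 0 0]
 [0 0 0 0 0 0 0 0 0 0 0 0 0 0 0 0 0 0]]
post0 (268, 203) [460.1 -15.1  50. ] -182.90003536033123 125.30103693966134
post0 (271, 201) [445.5 -16.4  50. ] -182.03939520606204 139.74232386745192
post0 (271, 200) [442.8 -20.2  50. ] -180.47716921043028 142.35974621884858
-177 [270.7968991  197.76904689] [264.32568917 229.43362364] [264.38908986 234.17057709]
-178 [271.22498876 198.21090108] [263.51362726 229.49169035] [263.53622847 234.23170987]
-179 [271.64428251 198.65926945] [262.70059585 229.53557345] [262.6823464  234.27791881]
```

The estimates put the pencil cup at about -177.4° (from the flush grip) and the post at about -177.5°. The direct image readings scatter by a few degrees, within the 11° tolerance. The arm is still and gripping at 25 N, so I'll hand it in.

```bash
python3 -c "
from cell import *
print(sign_off())"
```

```text
the job is handed in; nothing more can be done
None
```

The pencil lies on the open notebook, so I turned the caddy until the pencil cup stood in line with the pointer post (within about 1–2° by my best estimate) and handed the job in with the handle still gripped at 25 N; no verdict came back.

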